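# Dress a keyed pump shaft and hold it home in its hub

### The job

Take the keyed shaft (red grip) out of its stand and, holding it upright, rub its foot along the dressing stone from the end nearest the robot to the far end with light, steady pressure all the way. Then push it into the pump's hub, turning it until the key slips into the keyway, and press on against the spring until the collar is flush on the hub. Finish while still gripping the shaft and holding it fully home; leave the other things where they are.

Things in the scene. Friction and masses are not known exactly. Their poses are not given: they have to be found in the camera images.
- shaft: keyed drive shaft, loose, about 0.28 kg, 112 mm tall, upright in one of the stand's two holes, red grip block. Origin: centre of its flat foot; z up along the shaft; +x towards the key. From the foot up: nose 16 mm in diameter (foot face 13 mm) to 9 mm, cone to 12 mm, then 20 mm steel shaft; steel collar 40 mm in diameter from 50 to 56 mm; grip block from 70 to 112 mm
- grip (a point): centre of the shaft's red grip block, 91 mm above the foot; block 30 mm along x, 24 mm along y (grip across y), 42 mm tall. A yellow stripe on its top and +x face shows the key's side
- key (a point): middle of the shaft's brass key's outer face, 27.5 mm above the foot, 15 mm from the axis along +x. The key is 6 mm wide and reaches from 15 to 40 mm above the foot
- plain: a plain spare shaft without key, same sizes, grey grip block, in the stand's other hole; a bystander. Origin: centre of its foot
- stand: fixed white stand, 160 x 75 x 52 mm, two 35 mm through holes 75 mm apart along its x; each shaft hangs by its collar on the top face, foot 2 mm above the table. Origin: centre of the underside
- stone: dressing stone, fixed black base 190 x 70 mm with 22 mm high end lips, and a terracotta stone 150 (along x) x 50 mm on it. Origin: centre of the base's underside on the table; +x runs along the stone away from the robot
- stone_top (a point): centre of the stone's top face, 42 mm above the table at rest; x along the stone (ends at -75, near the robot, and +75 mm), z up. The stone lies on a sprung bed and yields straight down: it starts to yield at about 2 N, then 1.2 N per mm, to a stop at 8 mm (about 11 N)
- pump: pump drive standing in the orange tray: blue gearbox 120 x 120 x 35 mm with an upright aluminium hub (64 mm in diameter, 60 mm high) on it and a grey motor lying to +x, top 72 mm above the origin. Fixed. Origin: centre of the gearbox's underside, 30 mm above the table
- mouth (a point): centre of the hub's mouth in its top face, 125 mm above the table; z up, +x along the keyway. Bore 22 mm in diameter, 60 mm deep; keyway 8.4 mm wide, to 17 mm from the axis, over the whole depth, marked by a yellow stripe on the hub's top and side. The hub turns only against 0.4 N m of friction. Home: the shaft's collar on the hub's top face, foot 50 mm below it
- plunger (a joint): travel in m of the sprung plunger inside the bore, 0 when free (its top 35 mm below the hub's top face), about 0.015 when the shaft is home, stop at 0.018. It pushes up with about 5 N at first touch and 11 N when the shaft is home, so a shaft let go rises again
- bottle: white plastic bottle with red cap, 66 mm in diameter, 170 mm tall; bystander, origin centre of underside
- beaker: glass beaker, 70 mm in diameter, 85 mm tall; bystander, origin centre of underside
- wrench: steel wrench 170 mm long lying on the table; bystander, origin at its middle
- collar: loose steel ring, 42 mm in diameter, 12 mm high; bystander, origin centre of underside
- jar: black grease jar with yellow lid, 52 mm in diameter, 55 mm tall; bystander, origin centre of underside
- cap: blue plastic cap, 44 mm in diameter, 20 mm high; bystander, origin centre of underside
- driver: screwdriver 180 mm long lying on the table; bystander, origin at its middle
Things that resemble listed ones, but are neither listed nor needed, are in the scene too. What is shaped like the stone but turquoise is not meant.

How it is judged:
On the way, in this order (a step that is already met when the one before it is completed fails the run):
1. the upright shaft's foot rubs on the stone: near end (foot x in the stone_top frame below -38 mm), pressed with more than 1 N (contact force between shaft and stone above 1 N and contact force between shaft and the fingers above 1 N and angle between shaft's own z axis and vertical below 0.2 rad and x of shaft in the frame of stone_top below -0.038 m), for 0.06 s.
2. the upright shaft's foot rubs on the stone: first quarter (foot x in the stone_top frame -34 to -14 mm), pressed with more than 1 N (contact force between shaft and stone above 1 N and contact force between shaft and the fingers above 1 N and angle between shaft's own z axis and vertical below 0.2 rad and x of shaft in the frame of stone_top between -0.034 and -0.014 m), for 0.06 s.
3. the upright shaft's foot rubs on the stone: middle (foot x in the stone_top frame -10 to 10 mm), pressed with more than 1 N (contact force between shaft and stone above 1 N and contact force between shaft and the fingers above 1 N and angle between shaft's own z axis and vertical below 0.2 rad and x of shaft in the frame of stone_top between -0.01 and 0.01 m), for 0.06 s.
4. the upright shaft's foot rubs on the stone: third quarter (foot x in the stone_top frame 14 to 34 mm), pressed with more than 1 N (contact force between shaft and stone above 1 N and contact force between shaft and the fingers above 1 N and angle between shaft's own z axis and vertical below 0.2 rad and x of shaft in the frame of stone_top between 0.014 and 0.034 m), for 0.06 s.
5. the upright shaft's foot rubs on the stone: far end (foot x in the stone_top frame above 38 mm), pressed with more than 1 N (contact force between shaft and stone above 1 N and contact force between shaft and the fingers above 1 N and angle between shaft's own z axis and vertical below 0.2 rad and x of shaft in the frame of stone_top above 0.038 m), for 0.06 s.
6. key has entered the keyway: foot more than 20 mm below the hub face (horizontal distance between shaft and mouth below 0.004 m and z of shaft in the frame of mouth below -0.02 m and angle between the x axis of shaft and the x axis of mouth, either way round below 0.25 rad), for 0.1 s.
At the end, for the whole second after the job is handed in: The shaft is gripped by the fingers and held home: foot at least 47.5 mm below the hub's top face (collar within 2.5 mm of it), on the hub's axis within 4 mm, upright within 0.08 rad, key in line with the keyway within 0.25 rad, plunger pressed down more than 12 mm, at rest (z of shaft in the frame of mouth below -0.0475 m and horizontal distance between shaft and mouth below 0.004 m and angle between the x axis of shaft and the x axis of mouth, either way round below 0.25 rad and angle between shaft's own z axis and vertical below 0.08 rad and value of joint plunger above 0.012 m and contact force between the fingers and shaft above 2 N and linear speed of shaft below 0.02 m/s); the arm keeps its last pose, push and grip.
It fails at once if shaft pressed on the stone with more than 20 N (contact force between shaft and stone above 20 N).
It fails at once if a bystander moved more than 30 mm (distance of any of plain, bottle, beaker, wrench, collar, jar, cap, driver from where it was at the start of the episode above 0.03 m).
It also fails if it takes over 48 s, if anything falls off the work surface, if the arm or the gripper's body presses on something with over 40 N, if the wrist force passes 120 N, or if a joint passes its speed limit or range.

### The arm

A 6-joint arm with a two-finger parallel gripper is mounted at the origin on the work surface. World frame = base frame: x ahead of the robot, y to its left, z up, the work surface at z = 0. Lengths are in m, angles in rad, forces in N, time in s.
With the tool pointing down it reaches from about 0.375 to 0.975 m from the base axis. Payload 3.8 kg.
Tool frame: the origin (TCP) lies at the very end of the fingers, on their centre line; the grasp point (between the pads) lies 19 mm behind it; z points along the fingers, y is the line along which they close (so a half turn about z gives the same grasp; the last joint's range is limited). The gripper opens to 85 mm and grips with 20 to 120 N. Pads are 22 mm wide; open, the fingers measure 114 mm over their backs; the gripper's body (76 mm by 85 mm) begins 54 mm behind the grasp point. The pads swing forward as they close: fully open they stand 13 mm farther back than shut.
Start: joints at [1.235, 0.264, 1.604, -0, 1.274, -0.037], TCP at [0.199, 0.645, 0.231] pointing down, gripper open.
Joint ranges: [-2.63, 2.63], [-0.94, 2.18], [0.31, 2.57], [-1.31, 4.45], [0, 2.66], [-2.55, 2.55]. Speed limits (rad/s): [2.57, 2.57, 3.14, 3.14, 3.14, 3.14].

### API

Orientations are given as a 3x3 rotation matrix whose columns are the frame's x, y, z axes.
In Python, from rig import r gives the robot as it stands. The module is installed in compiled form; this text tells all that it offers.
- The arm moves only by the tool apply_moves, never from a script. Its argument "motion" is a list of rows, each a list of 3 entries, a list of its own where there are three numbers: the gripper command: -1 is fully open, 1 is shut, values between are in proportion, then the shift along the tool's x, y, z in m, then the turn about the tool's z in degrees. A call has 1 to 8 rows; each row shifts and turns the commanded pose from where the row before left it, along the tool's axes as they then stand; what a row does not reach is not made up. A row lasts 1/10 s, in which the tool goes at most 50 mm and 8.59 degrees, less where a joint would pass 70% of its speed; a pose out of reach is approached as far as the arm can. A call is refused whole if a number of a shift passes 0.05 or a number of a turn 8.59, either way. A call with a gripper value outside its range is refused whole. The fingers move at their own pace and stop on an object; the grip force is fixed at half the most. Time passes only in rows, so rows that do not move let the fingers close. It gives the time, the measured TCP pose, the force, the opening and the grip force at its end, in the units of the state.
- r.observe(): the state, without advancing time (a new reading comes with each control period).
- r.grab_frame(name): name is "scene" or "top" or "wrist"; returns a dict with "frame" (420x560x3 uint8, red, green, blue), "fx", "fy", "cx", "cy" (pixels), "k1" (the pictures are not rectified: a ray, as slopes to the right and down, at radius r is drawn at 1 + k1 r^2 times it, then the intrinsics apply), "R" (3x3) and "t" (3): a world point X has camera coordinates R X + t. Camera axes: x right, y down, z forward; pixel columns grow to the right and rows downward; lengths in m; the calibration is good to about 2 mm. A picture is of the moment at which its call begins. There is no depth.
- r.hand_in(): hands the job in; it is judged then, once.
The state is a dict: "clock": time; "joint_positions": joint angles; "joint_velocities": joint speeds; "effort": joint torques, N m; "position": TCP position; "orientation": TCP orientation; "wrist_force": force on the tool from outside, world axes, zero at the start; "wrist_torque": the same for the moment, N m; "gripper_width": finger opening in m; "finger_force": force on a finger pad.
Only numpy, scipy, OpenCV 4.12 (cv2) and the standard library are available. Lean on these libraries where they do the work, as an engineer would, in place of code of your own. Each camera call takes 0.05 s, during which the arm holds its last target. There are 200 camera calls.

## Working session

There is one attempt and no reset: what is moved stays moved. The work goes in short steps, Python scripts to look and compute and a tool call to move; the robot and the scene stay as the last step left them, time stands still between calls to the robot, and variables do not carry over. Pictures are saved under pics/ and viewed, at most 10 in all, crops included, and the job is handed in when it is done.

Besides the shell and the picture viewer there is one more tool, called after "Emit:" as name([rows], argument=value, ...), one row to a line, values as JSON. apply_moves: Moves the arm, as the interface text tells. Its arguments: {"type":"object","properties":{"motion":{"type":"array"}},"required":["motion"]}

```bash
mkdir -p pics; cat > h.py <<'E'
import numpy as np,cv2
from rig import r
def grab(n,save=None):
    f=r.grab_frame(n)
    if save: cv2.imwrite('pics/'+save,cv2.cvtColor(f['frame'],cv2.COLOR_RGB2BGR))
    return f
def ray(f,u,v):
    x,y=(u-f['cx'])/f['fx'],(v-f['cy'])/f['fy']
    K=np.array([[1.,0,0],[0,1,0],[0,0,1]]);p=np.array([[[x,y]]],float)
    q=cv2.undistortPoints(p,K,np.array([f['k1'],0,0,0.]))[0,0]
    R=np.array(f['R']);t=np.array(f['t'])
    return -R.T@t, R.T@np.array([q[0],q[1],1])
def onz(f,u,v,z):
    o,d=ray(f,u,v); return o+d*(z-o[2])/d[2]
def proj(f,X):
    c=np.array(f['R'])@np.array(X)+np.array(f['t']);x,y=c[:2]/c[2];s=1+f['k1']*(x*x+y*y)
    return f['fx']*x*s+f['cx'],f['fy']*y*s+f['cy']
E
python3 - <<'E'
from h import *
fs=[grab(n,n+'.png') for n in('scene','top')]
for f in fs: print(f['fx'],f['k1'],-np.array(f['R']).T@f['t'])
s=r.observe();print(s['clock'],s['position'],s['orientation'],s['wrist_force'],s['gripper_width'])
E
```

```text
525.8462342267796 -0.1141701292696127 [1.16456858 0.92842423 0.86491854]
467.80341483171145 0.05451976515171859 [ 0.28101792 -0.07739148  1.25358134]
0.1 [0.19846106 0.64445464 0.23005691] [[-9.55685227e-01  2.94389582e-01 -7.21337029e-04]
 [ 2.94390444e-01  9.55683237e-01 -1.95387655e-03]
 [ 1.14168807e-04 -2.07964568e-03 -9.99997831e-01]] [-0.87995116 -0.33682531 -0.22250097] 0.08520290965666988
```

View pics/top.png

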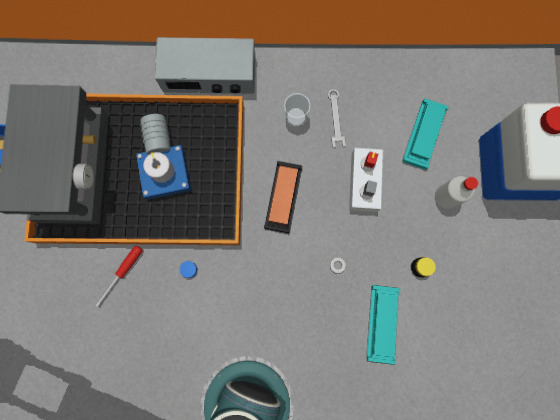

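View pics/scene.png

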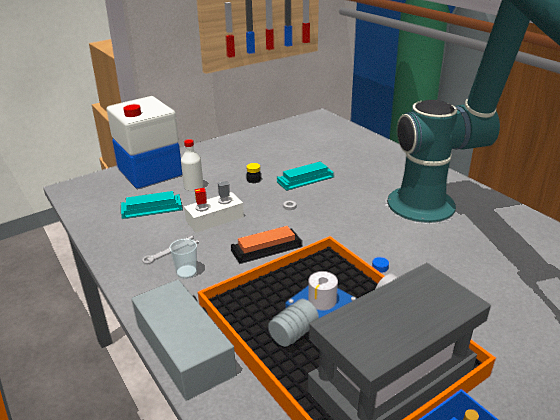

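Top view candidates: red grip in the stand at (371,159), against the red bottle cap (470,183), red jerrycan cap (553,120) and the red driver handle (127,262). I choose (371,159), with the grey plain shaft at (370,188). The stone is the terracotta one at (284,196), not the turquoise ones at (425,134) and (383,324). The pump hub is at (158,167) on the blue gearbox; the grey round part at (84,176) under the bench is not it. One close crop of these next.

```bash
python3 - <<'E'
from h import *
f=grab('top');im=f['frame'];b=cv2.cvtColor(im,cv2.COLOR_RGB2BGR)
c=[cv2.resize(b[y:y+70,x:x+66],None,fx=6,fy=6,interpolation=cv2.INTER_CUBIC) for x,y in((338,140),(128,138))]
cv2.imwrite('pics/crop.png',np.hstack(c))
hsv=cv2.cvtColor(im,cv2.COLOR_RGB2HSV);H,S,V=cv2.split(hsv)
# stone
def rect(m,x0,x1,y0,y1,z,n):
    mm=np.zeros_like(H);mm[y0:y1,x0:x1]=(m[y0:y1,x0:x1]*255)
    cs=max(cv2.findContours(mm,0,1)[0],key=cv2.contourArea)
    q=np.array([onz(f,u,v,z)[:2] for u,v in cs[:,0]],np.float32)
    print(n,cv2.minAreaRect(q),cv2.boxPoints(cv2.minAreaRect(q)).round(4).tolist())
rect((H<15)&(S>90)&(V>90),262,305,155,240,.042,'stone')
rect((S<60)&(V>190),340,395,140,220,.052,'stand')
rect((H>100)&(H<125)&(S>100),125,200,135,210,.065,'gear')
m=((H<8)|(H>172))&(S>130);m[:,:355]=0;m[:,385:]=0;m[:145]=0;m[180:]=0
ys,xs=np.nonzero(m);print('red',len(xs),xs.min(),xs.max(),ys.min(),ys.max(),onz(f,xs.mean(),ys.mean(),.1))
m=(H>20)&(H<35)&(S>120)&(V>120)
for a in((355,385,145,180),(140,180,145,185)):
    ys,xs=np.nonzero(m[a[2]:a[3],a[0]:a[1]]);print('yel',list(zip(xs+a[0],ys+a[2])))
E
```

```text
stone ((0.5326367616653442, -0.08509980142116547), (0.051943499594926834, 0.15259116888046265), 79.81489562988281) [[0.453000009059906, -0.09719999879598618], [0.6031000018119812, -0.1242000013589859], [0.6122999787330627, -0.0729999989271164], [0.46209999918937683, -0.04600000008940697]]
stand ((0.5781639814376831, -0.30678895115852356), (0.07444285601377487, 0.16003604233264923), 86.91139221191406) [[0.49630001187324524, -0.33959999680519104], [0.6560999751091003, -0.3483000099658966], [0.660099983215332, -0.27390000224113464], [0.5002999901771545, -0.2653000056743622]]
gear ((0.5826411247253418, 0.2283482551574707), (0.12965725362300873, 0.12475458532571793), 12.84757137298584) [[0.5055999755859375, 0.27469998598098755], [0.53329998254776, 0.15309999883174896], [0.6596999764442444, 0.1818999946117401], [0.6320000290870667, 0.303600013256073]]
red 124 365 377 152 167 [ 0.61226954 -0.30727212  0.1       ]
yel [(np.int64(373), np.int64(153)), (np.int64(374), np.int64(153)), (np.int64(373), np.int64(154)), (np.int64(374), np.int64(154)), (np.int64(372), np.int64(155)), (np.int64(373), np.int64(155)), (np.int64(372), np.int64(156)), (np.int64(373), np.int64(156)), (np.int64(372), np.int64(157))]
yel [(np.int64(152), np.int64(152)), (np.int64(151), np.int64(153)), (np.int64(152), np.int64(153)), (np.int64(152), np.int64(154)), (np.int64(152), np.int64(155)), (np.int64(153), np.int64(156)), (np.int64(158), np.int64(166))]
```

View pics/crop.png

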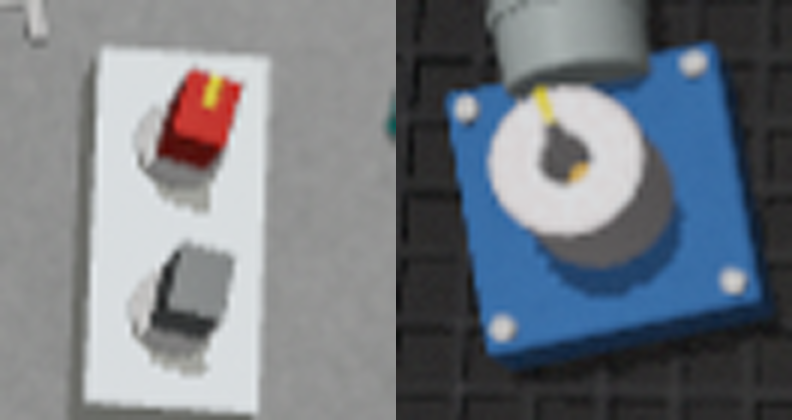

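The crop shows the shaft's red grip with its top centred near (372.7,158) and the yellow stripe pointing up and slightly right. The hub ring is centred near (156.3,164.5), with its stripe pointing up and left. I'll set off toward the shaft.

Emit:
apply_moves([
  [-1,[-0.028,-0.033,-0.003],0],
  [-1,[-0.028,-0.033,-0.003],0],
  [-1,[-0.028,-0.033,-0.003],0],
  [-1,[-0.028,-0.033,0],0],
  [-1,[-0.028,-0.033,0],0],
  [-1,[-0.028,-0.033,0],0],
  [-1,[-0.028,-0.033,0],0],
  [-1,[-0.028,-0.033,0],0],
])

```text
clock: 0.95
position: [0.3352, 0.3251, 0.2401]
orientation: [[-0.956, 0.294, 0.0], [0.294, 0.956, -0.0], [-0.0, -0.0, -1.0]]
wrist_force: [0.8, 0.2, 0.5]
gripper_width: 0.0852
finger_force: 0.0
```

Emit:
apply_moves([
  [-1,[-0.028,-0.033,0],0],
  [-1,[-0.028,-0.033,0],0],
  [-1,[-0.028,-0.033,0],0],
  [-1,[-0.028,-0.033,0],0],
  [-1,[-0.028,-0.033,0],0],
  [-1,[-0.028,-0.033,0],0],
  [-1,[-0.028,-0.033,0],0],
  [-1,[-0.028,-0.033,0],0],
])

```text
clock: 1.75
position: [0.4716, 0.0068, 0.2402]
orientation: [[-0.956, 0.295, 0.0], [0.295, 0.956, 0.0], [-0.0, 0.0, -1.0]]
wrist_force: [1.1, 0.4, 0.2]
gripper_width: 0.0855
finger_force: 0.0
```

Emit:
apply_moves([
  [-1,[-0.028,-0.033,0],0],
  [-1,[-0.028,-0.033,0],0],
  [-1,[-0.028,-0.033,0],0],
  [-1,[-0.028,-0.033,0],0],
  [-1,[-0.028,-0.033,0],0],
  [-1,[-0.028,-0.033,0],0],
  [-1,[0,0,0],0],
])

```text
clock: 2.45
position: [0.5748, -0.2348, 0.2393]
orientation: [[-0.955, 0.298, -0.0], [0.298, 0.955, -0.002], [-0.0, -0.002, -1.0]]
wrist_force: [-0.1, -0.2, -0.1]
gripper_width: 0.0852
finger_force: 0.0
```

```bash
python3 - <<'E'
from h import *
s=r.observe();print(s['clock'],s['position'],s['orientation'],s['wrist_force'],s['joint_positions'])
f=grab('wrist','w1.png')
for X in((.6156,-.3088,.114),): print(proj(f,X))
E
```

```text
2.45 [ 0.57477768 -0.23475331  0.23931368] [[-9.54529023e-01  2.98117998e-01 -5.26239318e-05]
 [ 2.98117629e-01  9.54527532e-01 -1.75204166e-03]
 [-4.72084159e-04 -1.68806273e-03 -9.99998464e-01]] [-0.14422756 -0.21234874 -0.14715834] [-4.26957553e-01  1.57335957e-01  1.71679556e+00 -1.69424609e-03
  1.26678392e+00 -1.69452682e+00]
(np.float64(203.05882946561434), np.float64(271.4015323494426))
```

View pics/w1.png

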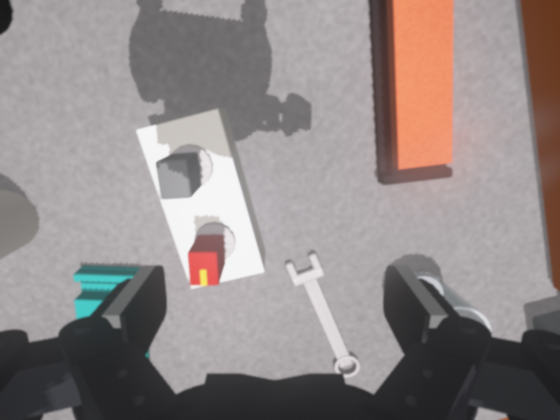

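Wrist view: the shaft's grip top is at about (204,267), with the yellow stripe pointing down (robot's far side). The stone runs across the upper right, about (420,80).

```bash
cat >> h.py <<'E'
def griptop(f,z,box,vt=170):
    hsv=cv2.cvtColor(f['frame'],cv2.COLOR_RGB2HSV);H,S,V=cv2.split(hsv)
    m=(((H<8)|(H>172)|((H>20)&(H<35)))&(S>130)&(V>vt)).astype(np.uint8)*255
    k=np.zeros_like(m);x0,x1,y0,y1=box;k[y0:y1,x0:x1]=m[y0:y1,x0:x1]
    c=max(cv2.findContours(k,0,1)[0],key=cv2.contourArea)
    q=np.array([onz(f,u,v,z)[:2] for u,v in c[:,0]],np.float32)
    return cv2.boundingRect(c),cv2.minAreaRect(q)
E
python3 - <<'E'
from h import *
f=grab('wrist')
im=f['frame'];print(im[230:290:4,212].tolist())
for vt in(150,180,200,220): print(griptop(f,.114,(170,235,220,300),vt))
hsv=cv2.cvtColor(im,cv2.COLOR_RGB2HSV);H,S,V=cv2.split(hsv)
m=(H>20)&(H<35)&(S>120)&(V>120);m[:,:180]=0;m[:,235:]=0;m[:230]=0;m[300:]=0
ys,xs=np.nonzero(m);print(xs.min(),xs.max(),ys.min(),ys.max())
m=(((H<15)&(S>90)&(V>150))*255).astype(np.uint8);m[:,:370]=0;m[:,480:]=0;m[200:]=0
c=max(cv2.findContours(m,0,1)[0],key=cv2.contourArea);q=np.array([onz(f,u,v,.042)[:2] for u,v in c[:,0] if v>3],np.float32)
print('stone',cv2.minAreaRect(q),cv2.boxPoints(cv2.minAreaRect(q)).tolist())
t=grab('top');hsv=cv2.cvtColor(t['frame'],cv2.COLOR_RGB2HSV);m=((hsv[...,1]<60)&(hsv[...,2]>190)).astype(np.uint8)*255
k=np.zeros_like(m);k[145:185,138:180]=m[145:185,138:180];c=max(cv2.findContours(k,0,1)[0],key=cv2.contourArea)
q=np.array([onz(t,u,v,.125)[:2] for u,v in c[:,0]],np.float32)
print('hub',cv2.minEnclosingCircle(q),cv2.fitEllipse(q)); print('stripe',onz(t,151.5,152,.125)[:2],onz(t,153.5,157,.125)[:2])
E
```

```text
[[167, 161, 164], [164, 158, 160], [135, 101, 103], [134, 98, 99], [134, 97, 97], [133, 95, 96], [166, 96, 96], [223, 100, 99], [226, 99, 98], [228, 99, 97], [230, 97, 95], [231, 96, 93], [231, 94, 92], [231, 94, 91], [225, 100, 99]]
((186, 255, 29, 32), ((0.6131847500801086, -0.3078344464302063), (0.02204643189907074, 0.02706245705485344), 72.65238189697266))
((186, 255, 29, 32), ((0.6131847500801086, -0.3078344464302063), (0.02204643189907074, 0.02706245705485344), 72.65238189697266))
((186, 255, 29, 32), ((0.6131497025489807, -0.30794674158096313), (0.021811090409755707, 0.02706250734627247), 72.65262603759766))
((186, 256, 28, 31), ((0.6134546399116516, -0.3083990216255188), (0.021129613742232323, 0.02621048502624035), 72.65238189697266))
197 203 272 287
stone ((0.5353714227676392, -0.0867127925157547), (0.05043516308069229, 0.1431259959936142), 79.45215606689453) [[0.4604014456272125, -0.0984041839838028], [0.6011089086532593, -0.12460432946681976], [0.6103414297103882, -0.0750214010477066], [0.46963393688201904, -0.048821255564689636]]
hub ((0.5866534113883972, 0.23181331157684326), 0.03161801025271416) ((0.5858631730079651, 0.2314233034849167), (0.05720685049891472, 0.060336772352457047), 16.371337890625)
stripe [0.6179052 0.2441399] [0.60508999 0.23842848]
```

Emit:
apply_moves([
  [-1,[-0.03,-0.029,0],0],
  [-1,[-0.029,-0.03,0],0],
  [-1,[0,0,0.04],0],
  [-1,[0,0,0.04],0],
  [-1,[0,0,0.02],0],
  [-1,[0,0,0],0],
])

```text
clock: 3.2
position: [0.6094, -0.3005, 0.1354]
orientation: [[-0.956, 0.293, -0.008], [0.293, 0.956, 0.005], [0.009, 0.002, -1.0]]
wrist_force: [0.1, 0.6, -0.8]
gripper_width: 0.0854
finger_force: 0.0
```

```bash
python3 - <<'E'
from h import *
s=r.observe();print(s['clock'],s['position'],s['wrist_force'])
f=grab('wrist','w2.png');print(proj(f,(.614,-.308,.114)));print(griptop(f,.114,(120,440,150,420),190))
E
```

```text
3.2 [ 0.60943468 -0.30047588  0.13541617] [ 0.05640557  0.6336756  -0.75946186]
(np.float64(264.69570747184787), np.float64(264.48655250639024))
((268, 259, 18, 33), ((0.621202290058136, -0.304165244102478), (0.008082193322479725, 0.017138009890913963), 74.94853973388672))
```

View pics/w2.png

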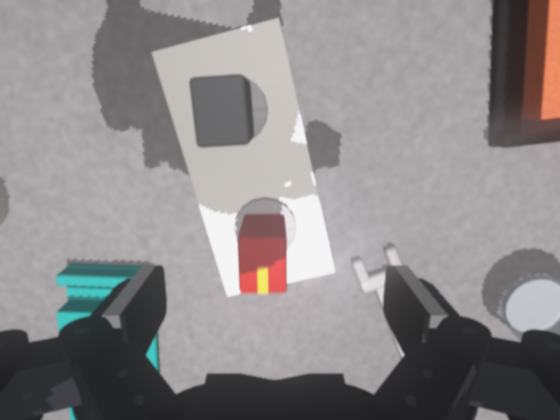

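The grip's top face is centred near (262,267), between the fingers. I'll let the arm settle and check the pose.

Emit:
apply_moves([
  [-1,[0,0,0],0],
  [-1,[0,0,0],0],
])

```text
clock: 3.45
position: [0.6143, -0.304, 0.1433]
orientation: [[-0.956, 0.294, 0.004], [0.294, 0.956, -0.002], [-0.004, -0.001, -1.0]]
wrist_force: [0.7, 0.1, -0.2]
gripper_width: 0.0855
finger_force: 0.0
```

Emit:
apply_moves([
  [-1,[-0.002,-0.0045,0.015],0],
  [-1,[0,0,0.02],0],
  [-1,[0,0,0.02],0],
  [-1,[0,0,0.01],0],
  [-1,[0,0,0.005],0],
  [-1,[0,0,0],0],
  [-1,[0,0,0],0],
])

```text
clock: 4.15
position: [0.614, -0.3092, 0.0712]
orientation: [[-0.956, 0.294, 0.001], [0.294, 0.956, -0.001], [-0.002, -0.0, -1.0]]
wrist_force: [0.2, -0.2, 0.1]
gripper_width: 0.0854
finger_force: 0.0
```

Emit:
apply_moves([
  [1,[0,0,0],0],
  [1,[0,0,0],0],
  [1,[0,0,0],0],
  [1,[0,0,0],0],
  [1,[0,0,0],0],
  [1,[0,0,0],0],
])

```text
clock: 4.75
position: [0.6135, -0.3088, 0.0707]
orientation: [[-0.956, 0.294, 0.0], [0.294, 0.956, -0.0], [-0.001, -0.0, -1.0]]
wrist_force: [-0.6, 0.1, 1.5]
gripper_width: 0.0232
finger_force: 59.1
```

Emit:
apply_moves([
  [1,[0,0,-0.01],0],
  [1,[0,0,-0.02],0],
  [1,[0,0,-0.03],0],
  [1,[0,0,-0.03],0],
  [1,[0,0,-0.01],0],
  [1,[0,0,0],0],
])

```text
clock: 5.35
position: [0.6145, -0.3094, 0.1727]
orientation: [[-0.956, 0.294, 0.004], [0.294, 0.956, -0.002], [-0.004, -0.001, -1.0]]
wrist_force: [-0.7, -0.3, -2.2]
gripper_width: 0.0236
finger_force: 59.0
```

Emit:
apply_moves([
  [1,[0.012,0.011,0],0],
  [1,[0.027,0.025,0],0],
  [1,[0.03,0.028,0],0],
  [1,[0.03,0.028,0],0],
  [1,[0.03,0.028,0],0],
  [1,[0.03,0.028,0],0],
  [1,[0.026,0.024,0],0],
  [1,[0.012,0.011,0],0],
])

```text
clock: 6.15
position: [0.4753, -0.0733, 0.1676]
orientation: [[-0.956, 0.293, -0.005], [0.293, 0.956, 0.002], [0.006, 0.0, -1.0]]
wrist_force: [-0.0, -0.3, -3.1]
gripper_width: 0.0232
finger_force: 59.1
```

Emit:
apply_moves([
  [1,[0,0,0],0],
  [1,[0,0,0],0],
  [1,[0,0,0],0],
  [1,[0,0,0],0],
])

```text
clock: 6.55
position: [0.4796, -0.0768, 0.1702]
orientation: [[-0.955, 0.296, 0.0], [0.296, 0.955, -0.0], [-0.0, -0.0, -1.0]]
wrist_force: [0.2, 0.5, -2.9]
gripper_width: 0.0233
finger_force: 59.1
```

```bash
python3 - <<'E'
from h import *
s=r.observe();print(s['clock'],s['position'],s['wrist_force'],s['wrist_torque'],s['gripper_width'])
R=s['orientation'];p=s['position']
f=grab('wrist');g=grab('top');h=grab('scene')
d=np.array([.9836,-.1805,0]);n=np.array([.1805,.9836,0])
cv2.imwrite('pics/m1.png',cv2.cvtColor(np.hstack([f['frame'][:,:],cv2.resize(h['frame'][150:290,170:310],(420,420))])[:, :],cv2.COLOR_RGB2BGR)[::1,180:])
E
```

```text
6.55 [ 0.47958804 -0.07683592  0.17021277] [ 0.15959628  0.54202902 -2.92984972] [-0.06657488 -0.0138301  -0.00123749] 0.023325438304226526
```

View pics/m1.png

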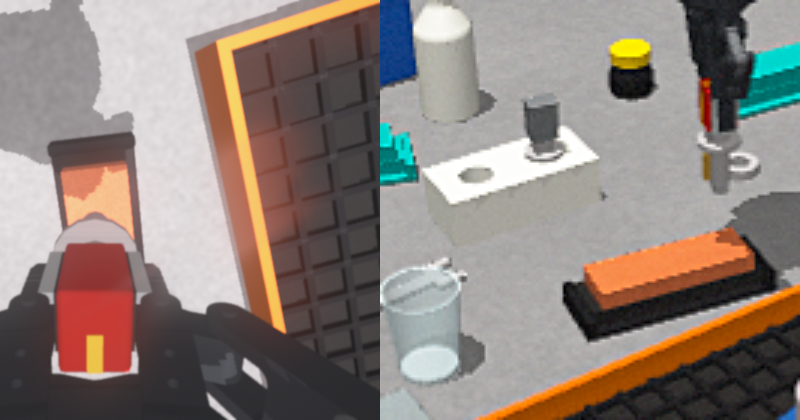

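The shaft hangs upright in the grip over the near end of the stone; the scene crop shows it clear of everything. Descending now.

Emit:
apply_moves([
  [1,[0,0,0.012],0],
  [1,[0,0,0.018],0],
  [1,[0,0,0.013],0],
  [1,[0,0,0.006],0],
  [1,[0,0,0.003],0],
  [1,[0,0,0],0],
  [1,[0,0,0],0],
])

```text
clock: 7.4
position: [0.4795, -0.076, 0.1189]
orientation: [[-0.956, 0.294, 0.001], [0.294, 0.956, -0.0], [-0.001, 0.0, -1.0]]
wrist_force: [-0.0, 0.6, -3.4]
gripper_width: 0.0232
finger_force: 59.2
```

Emit:
apply_moves([
  [1,[0,0,0.003],0],
  [1,[0,0,0.003],0],
  [1,[0,0,0.002],0],
  [1,[0,0,0],0],
  [1,[0,0,0],0],
])

```text
clock: 7.9
position: [0.479, -0.0759, 0.1106]
orientation: [[-0.956, 0.294, 0.0], [0.294, 0.956, -0.0], [-0.0, 0.0, -1.0]]
wrist_force: [-0.5, 0.9, -0.2]
gripper_width: 0.0236
finger_force: 59.5
```

Contact (~3 N) at TCP z ≈ 0.1106; pressing about 2.5 mm more.

Emit:
apply_moves([
  [1,[0,0,0.0015],0],
  [1,[0,0,0.001],0],
  [1,[0,0,0],0],
  [1,[0,0,0],0],
])

```text
clock: 8.3
position: [0.4791, -0.0759, 0.1081]
orientation: [[-0.956, 0.294, 0.0], [0.294, 0.956, -0.0], [-0.0, 0.0, -1.0]]
wrist_force: [-0.9, 0.6, 3.7]
gripper_width: 0.0234
finger_force: 59.7
```

Emit:
apply_moves([
  [1,[-0.003,0.0004,0],0],
  [1,[-0.005,0.0006,0],0],
  [1,[-0.005,0.0006,0],0],
  [1,[-0.005,0.0006,0],0],
  [1,[-0.005,0.0006,0],0],
  [1,[-0.005,0.0006,0],0],
  [1,[-0.005,0.0006,0],0],
  [1,[-0.003,0.0004,0],0],
])

```text
clock: 9.1
position: [0.5152, -0.0824, 0.1078]
orientation: [[-0.956, 0.294, 0.0], [0.294, 0.956, -0.0], [-0.0, 0.0, -1.0]]
wrist_force: [-3.6, 0.5, 3.4]
gripper_width: 0.023
finger_force: 59.9
```

Emit:
apply_moves([
  [1,[-0.004,0.0005,0],0],
  [1,[-0.005,0.0006,0],0],
  [1,[-0.005,0.0006,0],0],
  [1,[-0.005,0.0006,0],0],
  [1,[-0.005,0.0006,0],0],
  [1,[-0.005,0.0006,0],0],
  [1,[-0.005,0.0006,0],0],
  [1,[-0.004,0.0005,0],0],
])

```text
clock: 9.9
position: [0.5528, -0.0891, 0.1078]
orientation: [[-0.956, 0.294, 0.0], [0.294, 0.956, -0.0], [-0.0, -0.0, -1.0]]
wrist_force: [-2.6, 0.5, 2.5]
gripper_width: 0.0235
finger_force: 59.9
```

Emit:
apply_moves([
  [1,[-0.004,0.0005,0],0],
  [1,[-0.005,0.0006,0],0],
  [1,[-0.005,0.0006,0],0],
  [1,[-0.005,0.0006,0],0],
  [1,[-0.005,0.0006,0],0],
  [1,[-0.005,0.0006,0],0],
  [1,[-0.004,0.0005,0],0],
  [1,[0,0,0],0],
])

```text
clock: 10.7
position: [0.586, -0.0951, 0.108]
orientation: [[-0.956, 0.294, 0.001], [0.294, 0.956, -0.0], [-0.001, 0.0, -1.0]]
wrist_force: [-1.5, -0.2, 2.4]
gripper_width: 0.0232
finger_force: 59.9
```

Emit:
apply_moves([
  [1,[0,0,-0.008],0],
  [1,[0,0,-0.02],0],
  [1,[0,0,-0.03],0],
  [1,[0,0,-0.03],0],
  [1,[0.002,0.01,-0.03],0],
  [1,[0.005,0.03,-0.015],0],
  [1,[0.006,0.035,-0.009],0],
  [1,[0.006,0.035,0],0],
])

```text
clock: 11.5
position: [0.6007, 0.0166, 0.2523]
orientation: [[-0.955, 0.296, 0.005], [0.296, 0.955, -0.0], [-0.005, 0.002, -1.0]]
wrist_force: [0.6, -0.8, -2.6]
gripper_width: 0.0237
finger_force: 59.5
```

Emit:
apply_moves([
  [1,[0.006,0.035,0],0],
  [1,[0.006,0.035,0],0],
  [1,[0.004,0.025,0],0],
  [1,[0.002,0.012,0],0],
  [1,[0,0.005,0],0],
  [1,[0,0,0],0],
  [1,[0,0,0],0],
  [1,[0,0,0],0],
])

```text
clock: 12.3
position: [0.615, 0.1269, 0.2498]
orientation: [[-0.955, 0.296, -0.0], [0.296, 0.955, -0.0], [-0.0, -0.0, -1.0]]
wrist_force: [-0.6, 0.7, -2.7]
gripper_width: 0.0234
finger_force: 59.3
```

```bash
python3 - <<'E'
from h import *
s=r.observe();print(s['clock'],s['position'],s['orientation'],s['joint_positions'])
f=grab('wrist','w3.png');print(proj(f,(.5863,.2316,.125)))
E
```

```text
12.3 [0.61497916 0.12685463 0.24975117] [[-9.55268628e-01  2.95739487e-01 -6.91457204e-05]
 [ 2.95739489e-01  9.55268535e-01 -4.25685828e-04]
 [-5.98393775e-05 -4.27093437e-04 -9.99999907e-01]] [ 1.63983306e-01  1.65162793e-01  1.68850973e+00 -4.25585036e-04
  1.28805787e+00 -1.10646470e+00]
(np.float64(405.2003550695521), np.float64(117.98183068621866))
```

View pics/w3.png

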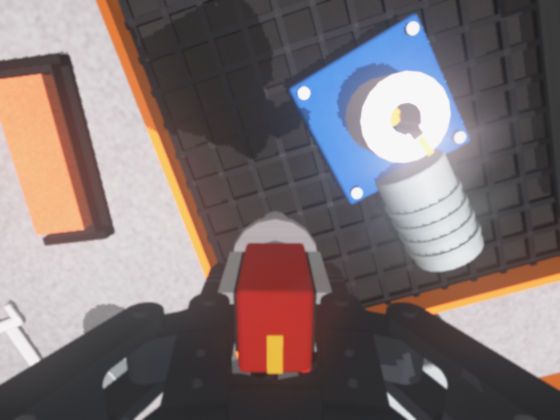

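The wrist view shows the hub ring centred near (405,117), its yellow stripe pointing down-right to about (424,144), and the held shaft's stripe pointing straight down.

```bash
cat > m.py <<'E'
from h import *
def hub(f,box,z=.125):
    hsv=cv2.cvtColor(f['frame'],cv2.COLOR_RGB2HSV);H,S,V=cv2.split(hsv);x0,x1,y0,y1=box
    M=np.zeros_like(H);M[y0:y1,x0:x1]=1
    m=((S<40)&(V>225)).astype(np.uint8)*M*255
    m=cv2.morphologyEx(m,cv2.MORPH_OPEN,np.ones((5,5),np.uint8))
    c=max(cv2.findContours(m,0,1)[0],key=cv2.contourArea);hl=cv2.convexHull(c)
    q=np.array([onz(f,u,v,z)[:2] for u,v in hl[:,0]],np.float32)
    y=(H>18)&(H<36)&(S>90)&(V>150)&(M>0)
    ys,xs=np.nonzero(y);P=np.array([onz(f,u,v,z)[:2] for u,v in zip(xs,ys)])
    return cv2.minEnclosingCircle(q),cv2.fitEllipse(q),P
E
python3 - <<'E'
from m import *
f=grab('wrist');mc,el,P=hub(f,(355,455,65,165));print(mc,el)
c=np.array(el[0]);d=P-c;rr=np.hypot(*d.T);a=np.degrees(np.arctan2(d[:,1],d[:,0]))
for lo,hi in((.009,.016),(.016,.024),(.024,.034)):
    k=(rr>lo)&(rr<hi)&(abs(a)<60);print(lo,k.sum(),a[k].mean() if k.any() else 0)
k=(rr>.011)&(rr<.031)&(abs(a)<60);v=cv2.fitLine(P[k].astype(np.float32),2,0,.01,.01).ravel();print('line',v,np.degrees(np.arctan2(v[1],v[0])))
s=r.observe();zt=s['position'][2]
b,rct=griptop(f,zt+.043,(220,330,230,385),120);print(b,rct,s['position'])
im=f['frame'];g=cv2.cvtColor(im,cv2.COLOR_RGB2GRAY);print('row216',[int(x) for x in g[225,225:330:3]])
for u,v in((245,245),(306,245),(237,371),(313,371)): print(onz(f,u,v,zt+.043)[:2])
E
```

```text
((0.586631715297699, 0.2316342294216156), 0.03220943734049797) ((0.5864130854606628, 0.23157887160778046), (0.06328241527080536, 0.06362178176641464), 98.3183364868164)Traceback (most recent call last):
  File "<stdin>", line 3, in <module>
ValueError: operands could not be broadcast together with shapes (0,) (2,)
```

```bash
python3 - <<'E'
from m import *
f=grab('wrist');im=f['frame'];c=np.array([.5865,.2316])
hsv=cv2.cvtColor(im,cv2.COLOR_RGB2HSV);print(im[143,424],hsv[143,424])
b=im[...,2].astype(int);rg=im[...,:2].min(2).astype(int)
m=(rg-b>25);m[:65]=0;m[165:]=0;m[:,:355]=0;m[:,455:]=0
ys,xs=np.nonzero(m);P=np.array([onz(f,u,v,.125)[:2] for u,v in zip(xs,ys)]);d=P-c;rr=np.hypot(*d.T);a=np.degrees(np.arctan2(d[:,1],d[:,0]))
for lo,hi in((.009,.016),(.016,.024),(.024,.032)):
    k=(rr>lo)&(rr<hi)&(abs(a)<70);print(lo,k.sum(),a[k].mean() if k.any() else 0)
k=(rr>.012)&(rr<.031)&(abs(a)<70);v=cv2.fitLine(P[k].astype(np.float32),2,0,.01,.01).ravel();print('line',v,np.degrees(np.arctan2(v[1],v[0])))
s=r.observe();zt=s['position'][2];print(s['position'])
print(griptop(f,zt+.043,(220,330,230,385),120))
m=(rg-b>60);m[:300]=0;m[:,:225]=0;m[:,325:]=0;ys,xs=np.nonzero(m);print('stripe',xs.min(),xs.max(),ys.min(),ys.max())
for u,v in((275,340),(275,372)): print(onz(f,u,v,zt+.043)[:2])
g=cv2.cvtColor(im,cv2.COLOR_RGB2GRAY);print([int(x) for x in g[225,225:330:3]])
E
```

```text
[247 247 206] [ 30  42 247]
0.009 0 0
0.016 38 23.13298359470859
0.024 61 23.143499240300137
line [0.91379046 0.40618593 0.6093943  0.24139878] 23.965464
[0.61499465 0.12723783 0.24985914]
((236, 244, 78, 129), ((0.6076686978340149, 0.12807920575141907), (0.02366463653743267, 0.04441745579242706), 72.71171569824219))
stripe 236 283 335 373
[0.61745641 0.12528293]
[0.62894326 0.12172364]
[83, 81, 80, 78, 79, 78, 63, 65, 102, 134, 170, 177, 176, 177, 177, 177, 177, 177, 177, 177, 177, 177, 179, 174, 143, 114, 88, 79, 75, 75, 74, 75, 75, 75, 75]
```

Emit:
apply_moves([
  [1,[0.006,0.009,0],0],
  [1,[0.012,0.019,0],0],
  [1,[0.014,0.022,0],0],
  [1,[0.013,0.02,0],0],
  [1,[0.009,0.015,0],0],
  [1,[0.004,0.006,0],0],
  [1,[0,0,0],-4],
  [1,[0,0,0],-7],
])

```text
clock: 13.25
position: [0.5863, 0.2323, 0.2497]
orientation: [[-0.995, 0.102, 0.0], [0.102, 0.995, -0.001], [-0.0, -0.001, -1.0]]
wrist_force: [-0.0, -0.2, -2.3]
gripper_width: 0.0233
finger_force: 59.4
```

Emit:
apply_moves([
  [1,[0,0,0],-8],
  [1,[0,0,0],-8],
  [1,[0,0,0],-8],
  [1,[0,0,0],-5.5],
  [1,[0,0,0],0],
  [1,[0,0,0],0],
  [1,[0,0,0],0],
  [1,[0,0,0],0],
])

```text
clock: 14.05
position: [0.5863, 0.2321, 0.2498]
orientation: [[-0.918, -0.396, -0.0], [-0.396, 0.918, -0.0], [0.0, -0.0, -1.0]]
wrist_force: [0.9, -0.4, -2.7]
gripper_width: 0.0233
finger_force: 59.4
```

```bash
python3 - <<'E'
from h import *
s=r.observe();print(s['clock'],s['position'],s['orientation'],s['joint_positions'],s['wrist_force'])
f=grab('wrist');g=grab('scene');b=[f['frame'],cv2.resize(g['frame'][190:330,260:400],(420,420),interpolation=cv2.INTER_CUBIC)]
cv2.imwrite('pics/w4.png',cv2.cvtColor(np.hstack(b),cv2.COLOR_RGB2BGR)[:,180:])
E
```

```text
14.05 [0.58634798 0.23209386 0.24977784] [[-9.18324501e-01 -3.95828385e-01 -1.79838739e-05]
 [-3.95828382e-01  9.18324499e-01 -7.69208685e-05]
 [ 4.69624951e-05 -6.35197905e-05 -9.99999997e-01]] [ 3.37447056e-01  1.70149424e-01  1.68268988e+00 -6.93686910e-05
  1.28879578e+00 -1.64029970e+00] [ 0.94785175 -0.38381614 -2.7297893 ]
```

View pics/w4.png

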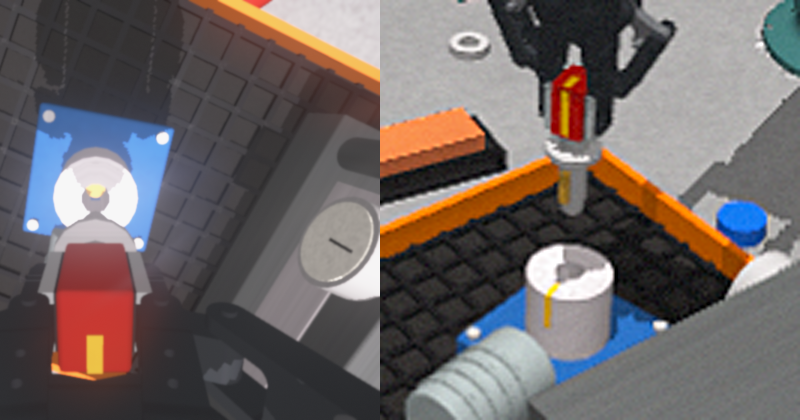

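The held shaft's stripe and the hub's stripe line up in the scene crop, and the shaft stands above the hub, clear of the bench. Descending to just above the mouth, then slowly in.

Emit:
apply_moves([
  [1,[0,-0.0004,0.012],0],
  [1,[0,0,0.018],0],
  [1,[0,0,0.014],0],
  [1,[0,0,0.006],0],
  [1,[0,0,0.003],0],
  [1,[0,0,0.003],0],
  [1,[0,0,0],0],
  [1,[0,0,0],0],
])

```text
clock: 14.95
position: [0.587, 0.232, 0.1945]
orientation: [[-0.918, -0.397, 0.001], [-0.397, 0.918, 0.0], [-0.001, -0.0, -1.0]]
wrist_force: [0.0, 0.6, -2.2]
gripper_width: 0.0234
finger_force: 59.4
```

Emit:
apply_moves([
  [1,[0,0,0.003],0],
  [1,[0,0,0.003],0],
  [1,[0,0,0.002],0],
  [1,[0,0,0],0],
  [1,[0,0,0],0],
])

```text
clock: 15.45
position: [0.5864, 0.2318, 0.1856]
orientation: [[-0.918, -0.397, -0.0], [-0.397, 0.918, -0.0], [0.0, 0.0, -1.0]]
wrist_force: [0.6, 0.3, -3.0]
gripper_width: 0.0236
finger_force: 59.4
```

Emit:
apply_moves([
  [1,[0,0,0.002],0],
  [1,[0,0,0.002],0],
  [1,[0,0,0.002],0],
  [1,[0,0,0],0],
  [1,[0,0,0],0],
])

```text
clock: 15.95
position: [0.5864, 0.2318, 0.1796]
orientation: [[-0.918, -0.397, -0.0], [-0.397, 0.918, -0.0], [0.0, -0.0, -1.0]]
wrist_force: [-0.4, 1.0, -2.5]
gripper_width: 0.0232
finger_force: 59.4
```

Emit:
apply_moves([
  [1,[0,0,0.002],0],
  [1,[0,0,0.002],0],
  [1,[0,0,0],0],
  [1,[0,0,0],0],
])

```text
clock: 16.35
position: [0.5864, 0.2318, 0.1756]
orientation: [[-0.918, -0.397, -0.0], [-0.397, 0.918, -0.0], [0.0, 0.0, -1.0]]
wrist_force: [-0.6, 0.1, -3.1]
gripper_width: 0.0232
finger_force: 59.4
```

The key has entered without any contact force. Going on to the plunger.

Emit:
apply_moves([
  [1,[0,0,0.003],0],
  [1,[0,0,0.003],0],
  [1,[0,0,0.003],0],
  [1,[0,0,0.003],0],
  [1,[0,0,0.002],0],
  [1,[0,0,0],0],
  [1,[0,0,0],0],
])

```text
clock: 17.05
position: [0.5865, 0.2318, 0.1617]
orientation: [[-0.918, -0.397, -0.0], [-0.397, 0.918, -0.0], [0.0, 0.0, -1.0]]
wrist_force: [-0.9, -0.2, -2.7]
gripper_width: 0.0231
finger_force: 59.4
```

Emit:
apply_moves([
  [1,[0,0,0.003],0],
  [1,[0,0,0.003],0],
  [1,[0,0,0.003],0],
  [1,[0,0,0.003],0],
  [1,[0,0,0.002],0],
  [1,[0,0,0],0],
  [1,[0,0,0],0],
  [1,[0,0,0],0],
])

```text
clock: 17.85
position: [0.5871, 0.2321, 0.1488]
orientation: [[-0.918, -0.397, 0.001], [-0.397, 0.918, 0.001], [-0.002, -0.0, -1.0]]
wrist_force: [-1.4, -1.1, 5.5]
gripper_width: 0.0235
finger_force: 60.4
```

Emit:
apply_moves([
  [1,[0,0,0.002],0],
  [1,[0,0,0.002],0],
  [1,[0,0,0.001],0],
  [1,[0,0,0],0],
  [1,[0,0,0],0],
  [1,[0,0,0],0],
])

```text
clock: 18.45
position: [0.5871, 0.2321, 0.1443]
orientation: [[-0.918, -0.397, 0.002], [-0.397, 0.918, 0.001], [-0.002, -0.0, -1.0]]
wrist_force: [-1.9, 0.4, 7.7]
gripper_width: 0.0232
finger_force: 60.6
```

Emit:
apply_moves([
  [1,[0,0,0.001],0],
  [1,[0,0,0.001],0],
  [1,[0,0,0],0],
  [1,[0,0,0],0],
  [1,[0,0,0],0],
])

```text
clock: 18.95
position: [0.5872, 0.2321, 0.1437]
orientation: [[-0.918, -0.397, 0.002], [-0.397, 0.918, 0.001], [-0.002, -0.0, -1.0]]
wrist_force: [-4.8, -1.0, 13.3]
gripper_width: 0.0232
finger_force: 61.6
```

```bash
python3 - <<'E'
from h import *
g=grab('scene');cv2.imwrite('pics/e.png',cv2.cvtColor(cv2.resize(g['frame'][190:330,250:410],(640,560),interpolation=cv2.INTER_CUBIC),cv2.COLOR_RGB2BGR))
s=r.observe();print(s['clock'],s['position'],s['wrist_force'],s['joint_velocities'])
E
```

```text
19.0 [0.58717964 0.23208307 0.14367959] [-4.53721028 -2.19012876 13.2940819 ] [ 0.00016332  0.00068428  0.00209503 -0.00107981 -0.00098491  0.00100482]
```

View pics/e.png

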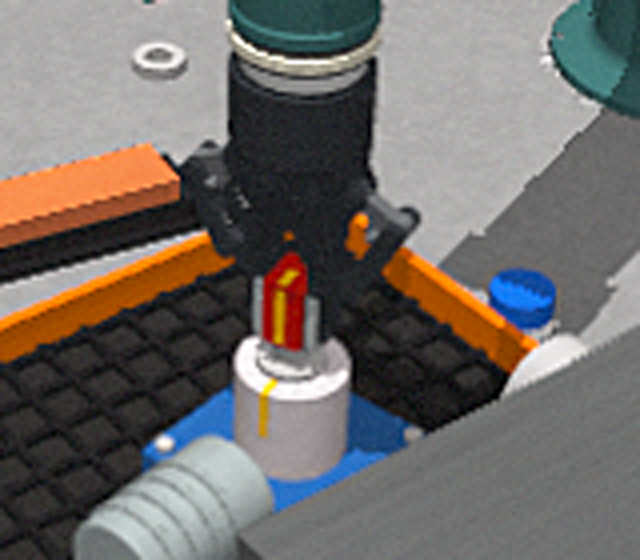

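The collar sits flush on the hub at about (290,355) in the crop, stripes aligned, grip held and the arm at rest.

```bash
python3 -c "
from rig import r
print(r.hand_in())"
```

```text
the job is handed in; nothing more can be done
None
```

The job is handed in: I rubbed the shaft along the full stone at about 5–7 N, then keyed it into the hub and left it gripped and pressed home with the collar on the hub face, at 19 s; the hand-in returned no verdict.

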